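Stand a furniture leg up in the clamping corner and shut its gate

ROBOT

A 6-joint arm with a two-finger parallel gripper is mounted at the origin on the work surface. World frame = base frame: x ahead of the robot, y to its left, z up, the work surface at z = 0. Lengths are in m, angles in rad, forces in N, time in s.
With the tool pointing down it reaches from about 0.3 to 0.875 m from the base axis. Payload 6.4 kg.
Tool frame: the origin (TCP) lies on the front face of the gripper's body, between the roots of the fingers; the fingertips stand 73 mm ahead of it and the grasp point (between the pads) lies ctrl.pinch_z ahead of it (ctrl.pinch_z is the distance from the TCP to the grasp point, in m); z points along the fingers, x is the direction in which the jaws open and shut, and the axes are right-handed (so a half turn about z gives the same grasp; the last joint's range is limited). The gripper opens to 85 mm and grips with 20 to 120 N. Pads are 22 mm wide; open, the fingers measure 114 mm over their backs; the gripper's body (76 mm by 85 mm) begins 54 mm behind the grasp point. The pads swing forward as they close: fully open they stand 13 mm farther back than shut.
Start: joints at [-1.325, 0.181, 1.607, -0, 1.354, -0.206], TCP at [0.251, -0.517, 0.304] pointing down, gripper open.
Joint ranges: [-2.99, 2.99], [-0.89, 2.07], [0.3, 2.58], [-1.14, 4.28], [0, 2.63], [-3.12, 3.12]. Speed limits (rad/s): [2.57, 2.57, 3.01, 3.14, 3.14, 3.14].

INTERFACE

Orientations are given as a unit quaternion [w, x, y, z].
In Python, from bench import ctrl gives the robot as it stands.
- The arm moves only by the tool move_arm, never from a script. Its argument "rows" is text: rows parted by semicolons, each of 7 numbers parted by spaces: the shift along the tool's x, y, z in cm, then the turn, a rotation vector about the tool's x, y, z in degrees, then the opening, from 0 (shut) to 1 (fully open). In form: x y z rx ry rz grip; .... A call has 1 to 20 rows; each row shifts and turns the commanded pose from where the row before left it, along the tool's axes as they then stand; what a row does not reach is not made up. A row lasts 1/10 s, in which the tool goes at most 50 mm and 8.59 degrees, less where a joint would pass 70% of its speed; a pose out of reach is approached as far as the arm can. A call with a gripper value outside its range is refused whole. The fingers move at their own pace and stop on an object; the grip force is fixed at half the most. Time passes only in rows, so rows that do not move let the fingers close. It gives the time, the measured TCP pose, the force and the opening at its end, in the units of the state.
- ctrl.get_obs(): the state, without advancing time (a new reading comes with each control period).
- ctrl.camera(name): name is "scene" or "top" or "wrist"; returns a dict with "color" (384x512x3 uint8, blue, green, red), "fx", "fy", "cx", "cy" (pixels), "rvec" (rotation vector, rad) and "tvec" (3), from world to camera coordinates, as OpenCV has them. Camera axes: x right, y down, z forward; pixel columns grow to the right and rows downward; lengths in m; the calibration is good to about 2 mm. A picture is of the moment at which its call begins. There is no depth.
- ctrl.hand_in(): hands the job in, once; it reports no verdict.
Trained networks look in the newest picture that a camera, given by its name, has taken for a name from the list of things; names that differ only in an ending like _2 or _b are one class to them, and where a whole thing is asked for, a point or a joint stands for the part that bears it (a point fixed in the world has none). Each returns a list of dicts, best first, with "confidence" (0 to 1); they miss things now and then, are a little off and sometimes report something else, mostly with a low value. They report only what shows in the picture. A call takes as long as a camera call. They do not tell look-alikes from the thing itself.
- ctrl.look_for(camera, query): "bbox" ([left, top, right, bottom] in pixels, round what is visible of it).
- ctrl.trace(camera, query): "region" (384x512 bool, what is visible of it) and "bbox" ([left, top, right, bottom] in pixels, round what is visible of it).
The state is a dict: "time_s": time; "q": joint angles; "dq": joint speeds; "joint_efforts": joint torques, N m; "eef_pos": TCP position; "eef_rot": TCP orientation; "wrist_force": force on the tool from outside, world axes, zero at the start; "torque": the same for the moment, N m; "opening": opening from 0.0 (shut) to 1.0 (fully open).
Only numpy, scipy, OpenCV 4.12 (cv2) and the standard library are available. Lean on these libraries where they do the work, as an engineer would, in place of code of your own. Each camera call takes 0.05 s, during which the arm holds its last target.

TASK

Stand the lying white-painted furniture leg up on its black-capped foot by tipping it up about that end - keep the foot on or close to the bench all the while, never carry the leg through the air - and have it upright, square and snug against both blue fences of the clamping corner. Then swing the red gate fully shut in front of it and let go, leaving the leg standing there. Leave the other loose things on the bench where they are.

Things in the scene. Friction and masses are not known exactly. Their poses are not given: they have to be found in the camera images.
- leg: white-painted square wooden furniture leg, 170 mm long, 40 x 40 mm section, about 0.19 kg, black cap on the last 24 mm at its foot. Starts lying flat. Origin: middle of its length, on the face it first lies on (z = 0 when lying). x axis: along the leg from foot to head (straight up when it stands); z axis: up while it lies, the centre line 20 mm along it. Once upright it stands by itself.
- leg_foot (a point): centre of the black foot end face of the leg (20 mm above the bench while it lies, 0 when it stands)
- leg_head (a point): centre of the plain head end face of the leg
- corner: clamping corner fixed to the bench: two blue fences 70 mm high, 18 mm thick, in an L. Origin on the bench, where the centre of the standing leg's foot belongs; turned only about z. In its frame the back fence's inner face is at y = +20 mm, from x = -67 to +38; the side fence's at x = +20, from y = -18 to +20; open to -x and -y. The gate's hinge post (22 mm thick, 66 high) is at x = +45, y = -32.
- corner_seat (a point): the origin of the clamping corner, at bench level: centre of the foot of the leg when it is snug against both fences
- gate_hinge (a point): on the vertical hinge axis of the gate, 47 mm above the bench
- gate_handle (a point): point on the axis of the gate's upright black round handle, 18 mm in diameter, reaching from 60 to 105 mm above the bench; this point is 82 mm above the bench and 150 mm from the hinge axis
- gate (a joint): angle of the red gate, a bar 16 mm thick between 34 and 60 mm above the bench: 0 = shut against its stop, pointing along the corner's -x axis, 4 mm in front of the seated leg's -y face. Grows as it opens, counter-clockwise from above, to 2.0 rad; at 1.57 it points along the corner's -y axis. Stays where it is left; about 0.3 N at the handle moves it.
- glue: bystander: white glue bottle with orange cap, 60 mm in diameter, 160 mm tall, standing; origin under its centre
- offcut: bystander: dark wood offcut, 90 x 55 x 30 mm; origin under its centre
- driver: bystander: screwdriver with red handle, lying; origin under its middle
- hammer: bystander: hammer, lying; origin under its middle
- jar: bystander: amber jar with steel lid, 68 mm in diameter, 80 mm tall; origin under its centre
- tin: bystander: yellow tin with a paper label, 80 mm in diameter, 90 mm tall; origin under its centre
- walnut: bystander: dark walnut leg blank without a cap, 170 x 40 x 40 mm, lying, long side along its x axis; origin under its centre
Not all that is in view belongs to the job. What is meant by the leg is not purple or turquoise, and is the larger of those in its own colour.

How it is judged:
On the way:
1. the leg stands upright on its foot in the clamping corner while the gate is still open by more than 0.6 rad (angle between leg's own x axis and vertical below 0.06 rad and horizontal distance between leg_foot and corner_seat below 0.008 m and height (world z) of leg_foot below 0.006 m and (angle between the y axis of leg and the x axis of corner, either way round below 0.1 rad or angle between the y axis of leg and the y axis of corner, either way round below 0.1 rad) and value of joint gate above 0.6 rad), for 0.2 s.
At the end, for the whole second after the job is handed in: The leg stands at rest on its black foot (head up, within 0.06 rad of vertical, foot on the bench within 6 mm), its foot centre within 8 mm of the corner seat and its faces square to the fences within 0.1 rad (any of the four ways round); the gate is shut to within 0.06 rad (angle between leg's own x axis and vertical below 0.06 rad and horizontal distance between leg_foot and corner_seat below 0.008 m and height (world z) of leg_foot below 0.006 m and (angle between the y axis of leg and the x axis of corner, either way round below 0.1 rad or angle between the y axis of leg and the y axis of corner, either way round below 0.1 rad) and value of joint gate below 0.06 rad and linear speed of leg below 0.02 m/s and angular speed of leg below 0.1 rad/s); the robot touches nothing.
It fails at once if the leg is lifted off the bench: the centre of its foot end more than 40 mm above the bench (height (world z) of leg_foot above 0.04 m).
It fails at once if another loose thing on the bench is moved by more than 30 mm (distance of any of glue, offcut, driver, hammer, jar, tin, walnut from where it was at the start of the episode above 0.03 m).
It also fails if it takes over 69 s, if anything falls off the work surface, if the arm or the gripper's body presses on something with over 40 N, if the wrist force passes 120 N, or if a joint passes its speed limit or range.

## Working session

There is one attempt and no reset: what is moved stays moved. The work goes in short steps, Python scripts to look and compute and a tool call to move; the robot and the scene stay as the last step left them, time stands still between calls to the robot, and variables do not carry over. Pictures are saved under pics/ and viewed, and the job is handed in when it is done.

Besides the shell and the picture viewer there is one more tool, called by a JSON object that holds its "method" and its "body". move_arm: Moves the arm, as the interface text tells. Its arguments: {"type":"object","properties":{"rows":{"type":"string"}},"required":["rows"]}

```bash
mkdir -p pics; ls
python3 - <<'E'
from bench import ctrl
import cv2
for n in ["scene","top","wrist"]:
    c=ctrl.camera(n); cv2.imwrite(f"pics/{n}0.png",c["color"]); print(n,c["fx"],c["cx"],c["cy"],c["rvec"],c["tvec"])
    for q in ["leg","corner","gate","gate_handle","walnut","glue","offcut","jar","tin","hammer","driver"]:
        print(q,[(round(d["confidence"],2),[int(v) for v in d["bbox"]]) for d in ctrl.look_for(n,q)][:4])
print(ctrl.pinch_z,ctrl.get_obs())
E
```

```text
pics
scene 475.8677103707801 255.7909626044933 191.80898360238527 [ 1.88146962  1.38686223 -0.69320279] [-0.11855311 -0.23223884  1.91464622]
leg [(0.73, [82, 194, 135, 214]), (0.7, [167, 187, 188, 213]), (0.69, [159, 215, 217, 236]), (0.53, [136, 165, 159, 185])]
corner []
gate [(0.82, [262, 183, 320, 215])]
gate_handle [(0.86, [261, 184, 316, 213])]
walnut [(0.89, [88, 228, 111, 277])]
glue [(0.67, [213, 234, 238, 288])]
offcut [(0.81, [155, 257, 187, 288])]
jar [(0.9, [381, 170, 402, 202])]
tin [(0.79, [367, 194, 400, 236]), (0.29, [261, 182, 316, 212])]
hammer [(0.8, [335, 153, 381, 198])]
driver []
top 494.2011509155089 249.7458646571527 198.40055513599353 [ 2.09103342 -2.14186936  0.19428947] [-0.02128993  0.47396767  1.45928506]
leg [(0.82, [313, 211, 329, 253]), (0.58, [365, 221, 419, 250]), (0.57, [292, 172, 349, 198])]
corner [(0.65, [159, 159, 241, 196])]
gate [(0.64, [193, 164, 243, 193]), (0.37, [286, 95, 308, 129])]
gate_handle [(0.59, [198, 164, 239, 195])]
walnut [(0.9, [395, 141, 414, 197])]
glue []
offcut [(0.88, [327, 115, 354, 150]), (0.58, [160, 160, 239, 197])]

[... 505 characters left out ...]

hammer []
driver []
0.0539 {'time_s': 1.8, 'q': array([-1.32528218e+00,  1.80795479e-01,  1.60703272e+00, -4.55743225e-05,
        1.35381380e+00, -2.06278474e-01]), 'dq': array([-0.00053632,  0.00079049,  0.00011048, -0.00147486, -0.00061543,
       -0.00106965]), 'joint_efforts': array([ 6.95760036e-05, -4.44829953e+01, -3.51675582e+01, -3.00453303e-04,
        5.60261633e-04, -1.35962503e-05]), 'eef_pos': array([ 0.25104847, -0.51729469,  0.30387517]), 'eef_rot': array([-1.06140629e-06,  8.47522219e-01, -5.30759914e-01, -3.32099719e-05]), 'wrist_force': array([-0.54550355, -0.13269311,  0.2686738 ]), 'torque': array([-0.02758712, -0.02883931, -0.0165333 ]), 'opening': 1.0009959396068915}
```

View images.

Run:
```python
import cv2
a=cv2.imread("pics/top0.png")
cv2.imwrite("pics/top0b.png",cv2.resize(a[80:270,60:440],None,fx=2.1,fy=2.1,interpolation=cv2.INTER_CUBIC))
a=cv2.imread("pics/scene0.png")
cv2.imwrite("pics/scene0b.png",cv2.resize(a[130:310,60:430],None,fx=2.1,fy=2.1,interpolation=cv2.INTER_CUBIC))
```

```text
(no output)
```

View pics/top0b.png

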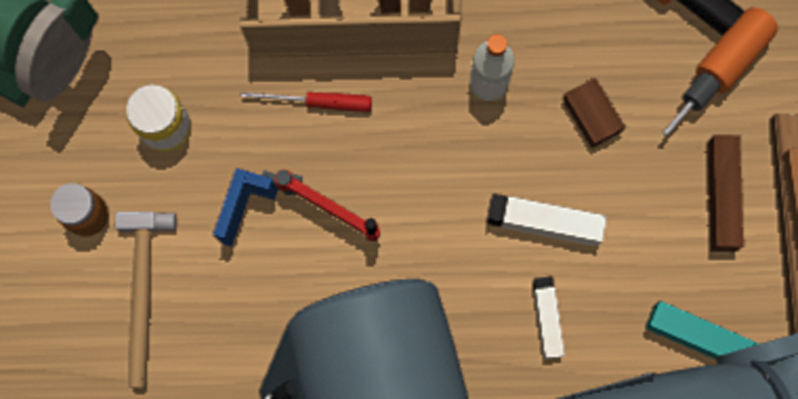

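View pics/scene0b.png

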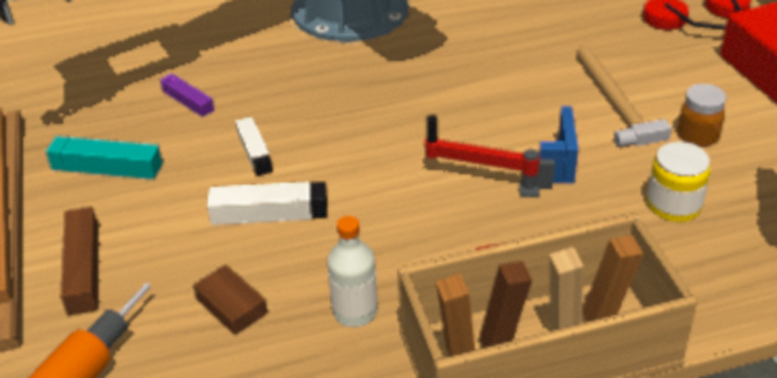

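View pics/wrist0.png

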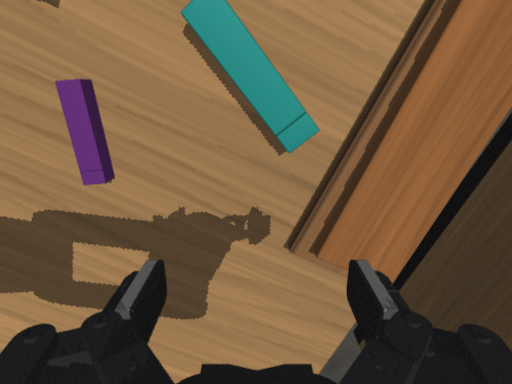

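```bash
cat > h.py <<'E'
import numpy as np, cv2
from scipy.optimize import minimize
from scipy.spatial.transform import Rotation as R
def box(x0,x1,y0,y1,z0,z1): return np.array([[x,y,z] for x in(x0,x1) for y in(y0,y1) for z in(z0,z1)],float)
def proj(c,P):
    K=np.array([[c["fx"],0,c["cx"]],[0,c["fy"],c["cy"]],[0,0,1]])
    return cv2.projectPoints(np.asarray(P,float).reshape(-1,3),np.array(c["rvec"],float),np.array(c["tvec"],float),K,None)[0][:,0]
def place(B,x,y,th):
    c,s=np.cos(th),np.sin(th); return B@np.array([[c,s,0],[-s,c,0],[0,0,1]])+[x,y,0]
def ray(c,u,v,z):
    Rm=cv2.Rodrigues(np.array(c["rvec"],float))[0]; t=np.array(c["tvec"],float).ravel()
    d=Rm.T@np.array([(u-c["cx"])/c["fx"],(v-c["cy"])/c["fy"],1]); o=-Rm.T@t
    return o+d*(z-o[2])/d[2]
def hull(c,boxes,S=4):
    m=np.zeros((384*S,512*S),np.uint8)
    for B in boxes:
        p=proj(c,B); h=cv2.convexHull(((p+0.5)*S).astype(np.float32)); cv2.fillConvexPoly(m,h.round().astype(np.int32),1)
    return cv2.resize(m.astype(np.float32),(512,384),interpolation=cv2.INTER_AREA)
LEG=box(-.085,.085,-.02,.02,0,.04)
COR=[box(-.067,.038,.02,.038,0,.07),box(.02,.038,-.018,.02,0,.07)]
E
python3 - <<'E'
from bench import ctrl
from h import *
import pickle
cs={n:ctrl.camera(n) for n in("top","scene")}
pickle.dump(cs,open("c0.pkl","wb"))
for q,b in(("foot",(296,180)),("head",(343,193)),("cornerblue",(174,164)),("handle",(237,189)),("glue",(294,110))):
    print(q,ray(cs["top"],*b,.04))
for n in cs:
  for q in ["gate_handle","gate","leg"]:
    for d in ctrl.trace(n,q)[:4]:
        print(n,q,round(d["confidence"],2),d["bbox"],d["region"].sum())
for n in cs:
    hsv=cv2.cvtColor(cs[n]["color"],cv2.COLOR_BGR2HSV)
    m=cv2.inRange(hsv,(100,120,40),(125,255,255)); 
    k,l,s,ce=cv2.connectedComponentsWithStats(m); print(n,[list(x) for x in s[1:] if x[4]>30])
    m=cv2.inRange(hsv,(0,150,60),(6,255,255)); 
    k,l,s,ce=cv2.connectedComponentsWithStats(m); print(n,"red",[list(x) for x in s[1:] if x[4]>30])
E
```

```text
foot [ 0.52844033 -0.17615334  0.04      ]
head [ 0.48403763 -0.31793571  0.04      ]
cornerblue [0.58901974 0.19989638 0.04      ]
handle [0.5047442  0.00579574 0.04      ]
glue [ 0.75561695 -0.17909657  0.04      ]
top gate_handle 0.55 [191.6, 159.6, 240.5, 195.4] 367
top gate 0.77 [192.7, 164.2, 244.5, 195.2] 376
top leg 0.72 [315.3, 214.5, 327.3, 254.2] 315
top leg 0.68 [367.5, 222.4, 419.8, 252.5] 681
scene gate_handle 0.73 [260.9, 183.6, 314.7, 214.3] 492
scene gate_handle 0.65 [212.2, 234.7, 237.8, 285.7] 926
scene gate_handle 0.59 [158.9, 215.9, 216.0, 235.8] 1016
scene gate 0.95 [262.5, 182.5, 320.4, 214.9] 541
scene leg 0.84 [82.5, 191.1, 137.1, 213.9] 917
scene leg 0.65 [159.7, 214.8, 217.3, 238.4] 953
scene leg 0.65 [171.2, 186.7, 190.4, 214.8] 235
scene leg 0.5 [138.5, 164.7, 160.6, 185.3] 274
top [[np.int32(162), np.int32(161), np.int32(30), np.int32(36), np.int32(416)]]
top red [[np.int32(206), np.int32(124), np.int32(31), np.int32(9), np.int32(231)], [np.int32(191), np.int32(165), np.int32(50), np.int32(30), np.int32(267)], [np.int32(0), np.int32(175), np.int32(52), np.int32(73), np.int32(3364)], [np.int32(1), np.int32(275), np.int32(30), np.int32(28), np.int32(612)], [np.int32(44), np.int32(274), np.int32(30), np.int32(28), np.int32(605)]]
scene [[np.int32(328), np.int32(68), np.int32(39), np.int32(20), np.int32(495)], [np.int32(318), np.int32(181), np.int32(17), np.int32(36), np.int32(321)]]
scene red [[np.int32(396), np.int32(123), np.int32(79), np.int32(62), np.int32(2781)], [np.int32(367), np.int32(128), np.int32(21), np.int32(16), np.int32(260)], [np.int32(263), np.int32(196), np.int32(54), np.int32(18), np.int32(414)]]
```

```bash
cat >> h.py <<'E'
def fit(items,p0,build,step=(.01,.01,.1)):
    # items: list of (cam, mask float, occlusion ok mask)
    def cost(p):
        t=0
        for c,m,w in items:
            h=hull(c,build(p),6); t+=(np.abs(h-m)*w).sum()/m.sum()
        return t
    best=None
    for k in range(3):
        s=np.array([p0]+[np.array(p0)+np.eye(len(p0))[i]*step[i]*(1 if k%2==0 else -1)*.6**k for i in range(len(p0))])
        r=minimize(cost,p0,method="Nelder-Mead",options=dict(initial_simplex=s,xatol=1e-5,fatol=1e-5,maxiter=300)); p0=r.x
    return r.x,r.fun
E
cat > f0.py <<'E'
from h import *
import pickle
cs=pickle.load(open("c0.pkl","rb"))
one=np.ones((384,512),np.float32)
def roi(m,b):
    o=np.zeros(m.shape,np.float32); x0,y0,x1,y1=b; o[y0:y1,x0:x1]=m[y0:y1,x0:x1]>0; return o
def legm(c,b):
    hsv=cv2.cvtColor(c["color"],cv2.COLOR_BGR2HSV)
    return roi(((hsv[...,1]<60)).astype(np.uint8),b)
mt=legm(cs["top"],(286,166,356,204)); ms=legm(cs["scene"],(152,208,222,242))
print(mt.sum(),ms.sum())
bl=lambda p:[place(LEG,*p)]
p0=(.506,-.247,1.87)
for it in ([(cs["top"],mt,one)],[(cs["scene"],ms,one)],[(cs["top"],mt,one),(cs["scene"],ms,one)]):
    print("leg",fit(it,p0,bl))
def blue(c,b):
    hsv=cv2.cvtColor(c["color"],cv2.COLOR_BGR2HSV); return roi(cv2.inRange(hsv,(100,100,30),(128,255,255)),b)
bt=blue(cs["top"],(150,150,200,205)); bs=blue(cs["scene"],(310,170,345,225))
# ignore red/grey (gate/post occluders)
def w(c,b,m):
    hsv=cv2.cvtColor(c["color"],cv2.COLOR_BGR2HSV)
    occ=(cv2.inRange(hsv,(0,150,40),(6,255,255))>0)|((hsv[...,1]<90))
    return 1-(occ&(m==0)).astype(np.float32)
bc=lambda p:[place(B,*p) for B in COR]
for th in (-2.8,-2.2):
    for it in ([(cs["top"],bt,w(cs["top"],0,bt))],[(cs["top"],bt,w(cs["top"],0,bt)),(cs["scene"],bs,w(cs["scene"],0,bs))]):
        print("cor",fit(it,(.56,.16,0.3 if th==-2.8 else 0.0),bc))
E
python3 f0.py
```

```text
814.0 963.0
leg (array([ 0.51721299, -0.25116809,  1.34348141]), np.float64(0.08476658165454865))
leg (array([ 0.5149792 , -0.25068635,  1.35381532]), np.float64(0.14589823782444))
leg (array([ 0.51698208, -0.25094433,  1.34623779]), np.float64(0.2367023378610611))
cor (array([ 0.54921361,  0.17773213, -0.32877598]), np.float64(0.04326047748327255))
cor (array([ 0.54851711,  0.17757015, -0.33868816]), np.float64(0.10545147955417633))
cor (array([ 0.54921385,  0.177718  , -0.32861726]), np.float64(0.04326047748327255))
cor (array([ 0.54828751,  0.17706406, -0.33828536]), np.float64(0.10927392542362213))
```

```bash
cat >> h.py <<'E'
def tgt(hang,a,sgn):
    h=np.array([np.cos(hang),np.sin(hang),0]); z=-h*np.sin(a)+np.array([0,0,-1])*np.cos(a)
    x=sgn*np.array([-h[1],h[0],0]); return np.column_stack([x,np.cross(z,x),z])
def wrist(Rt,q1,p):
    M=(R.from_euler('z',q1)*R.from_euler('y',p)).inv()*R.from_matrix(Rt)
    out=[]
    m=M.as_matrix(); q5=np.arccos(m[2,2]); q4=np.arctan2(m[1,2],m[0,2]); 
    q6=np.arctan2(m[2,1],-m[2,0])-np.pi
    q6=(q6+np.pi)%(2*np.pi)-np.pi
    return np.round([q4,q5,q6],2)
def delta(o,pos,Rt):
    q=o["eef_rot"]; R0=R.from_quat([q[1],q[2],q[3],q[0]])
    d=R0.inv().apply(np.asarray(pos)-o["eef_pos"])*100
    rv=(R0.inv()*R.from_matrix(Rt)).as_rotvec(degrees=True)
    return d.round(2),rv.round(2)
E
python3 - <<'E'
from h import *
hd=-1.7954; d=np.pi/180
print(wrist(R.from_quat([.84752,-.53076,0,0]).as_matrix(),-1.325,1.788))
for s in(1,-1):
    print(s,"grasp",wrist(tgt(hd,45*d,s),-.95,1.7))
    for a in (0,-22,-45): print(a,wrist(tgt(hd,a*d,s),-.5,1.7))
    for q1 in (0.2,.4,.6): print("end",wrist(tgt(-109.1*d,-45*d,s),q1,1.7))
    for dh in (90,180,-90): print("alt",dh,wrist(tgt((-109.1+dh)*d,-45*d,s),.4,1.7))
E
```

```text
[ 0.    1.35 -0.21]
1 grasp [ 0.61  1.95 -0.64]
0 [-0.    1.44 -0.28]
-22 [-0.38  1.35 -0.21]
-45 [-0.79  1.29 -0.1 ]
end [-0.68  1.84  0.48]
end [-0.6   1.96  0.65]
end [-0.5   2.06  0.84]
alt 90 [-0.64  0.91 -0.57]
alt 180 [ 0.69  0.98 -2.67]
alt -90 [0.55 2.02 2.4 ]
-1 grasp [0.61 1.95 2.5 ]
0 [-0.    1.44  2.87]
-22 [-0.38  1.35  2.93]
-45 [-0.79  1.29  3.04]
end [-0.68  1.84 -2.66]
end [-0.6   1.96 -2.49]
end [-0.5   2.06 -2.3 ]
alt 90 [-0.64  0.91  2.57]
alt 180 [0.69 0.98 0.47]
alt -90 [ 0.55  2.02 -0.74]
```

Run:
```python
from h import *
from bench import ctrl
import pickle
cs=pickle.load(open("c0.pkl","rb")); c=cs["top"]
im=c["color"].copy()
S=5; im=cv2.resize(im,None,fx=S,fy=S,interpolation=cv2.INTER_CUBIC)
def poly(B,col):
    p=((proj(c,B)+.5)*S).astype(int)
    h=cv2.convexHull(p); cv2.polylines(im,[h],True,col,1)
poly(place(LEG,.5170,-.2509,-1.7954),(0,255,0))
for B in COR: poly(place(B,.5488,.1775,-.333),(0,255,255))
poly(place(box(.034,.056,-.043,-.021,0,.066),.5488,.1775,-.333),(255,0,255))
# handle candidates
for g in (1.2,1.3,1.4,1.5):
    L=place(np.array([[.045-.15*np.cos(g),-.032-.15*np.sin(g),z] for z in(.06,.105)]),.5488,.1775,-.333)
    p=((proj(c,L)+.5)*S).astype(int); cv2.line(im,tuple(map(int,p[0])),tuple(map(int,p[1])),(0,255,0),1)
cv2.imwrite("pics/leg1.png",im[155*S:265*S,280*S:425*S]); cv2.imwrite("pics/cor1.png",im[150*S:215*S,150*S:260*S])
d=np.pi/180
Rt=tgt(-1.7954,45*d,1); h=np.array([np.cos(-1.7954),np.sin(-1.7954),0])
pin=np.array([.517,-.2509,.030])+.05*h
tcp=pin-ctrl.pinch_z*Rt[:,2]; pre=tcp-.12*Rt[:,2]
print(tcp,pre); o=ctrl.get_obs(); print(delta(o,pre,Rt),o["time_s"])
print("world dpos",pre-o["eef_pos"])
```

```text
[ 0.49737546 -0.33679987  0.06811306] [ 0.47847704 -0.41952139  0.15296587]
(array([  1.13, -24.73,  15.09]), array([ 41.9 , -20.09, -48.52])) 2.2
world dpos [ 0.22741754  0.09777635 -0.15092076]
```

View pics/leg1.png

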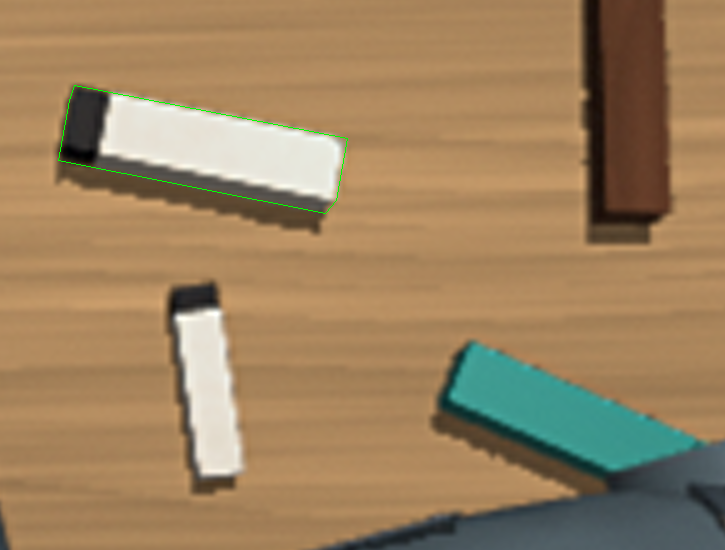

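View pics/cor1.png

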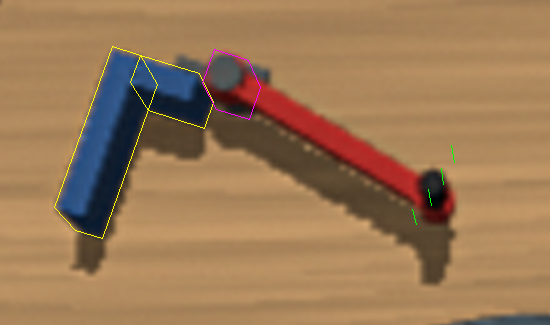

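{"method": "move_arm", "body": {"rows": "0.22 -3 1.25 0 0 0 1;0.22 -3 1.25 0 0 0 1;0.22 -3 1.25 0 0 0 1;0.22 -3 1.25 0 0 0 1;0.22 -3 1.25 0 0 0 1;0.22 -3 1.25 0 0 0 1;0.22 -3 1.25 0 0 0 1;0.22 -3 1.25 0 0 0 1;0 0 0 4.7 -2.2 -5.4 1;0 0 0 4.7 -2.2 -5.4 1;0 0 0 4.7 -2.2 -5.4 1;0 0 0 4.7 -2.2 -5.4 1;0 0 0 4.7 -2.2 -5.4 1;0 0 0 4.7 -2.2 -5.4 1;0 0 0 4.7 -2.2 -5.4 1;0 0 0 4.7 -2.2 -5.4 1;0 0 0 4.7 -2.2 -5.4 1"}}

```text
time_s: 3.9
eef_pos: [0.4744, -0.4288, 0.204]
eef_rot: [-0.383, 0.917, -0.101, 0.047]
wrist_force: [-0.4, -0.1, 1.2]
opening: 1.0
```

```bash
cat > g.py <<'E'
from h import *
from bench import ctrl
d=np.pi/180
Rt=tgt(-1.7954,45*d,1); h=np.array([np.cos(-1.7954),np.sin(-1.7954),0])
pin=np.array([.517,-.2509,.030])+.058*h
tcp=pin-ctrl.pinch_z*Rt[:,2]
o=ctrl.get_obs(); print(delta(o,tcp,Rt),o["time_s"],o["q"].round(2),o["opening"],o["wrist_force"])
E
python3 g.py
```

```text
(array([ 0.08,  3.58, 15.72]), array([-0.39, -0.3 ,  0.47])) 3.9 [-1.1   0.71  1.24  0.49  1.82 -0.92] 1.0002843860173642 [-0.39469847 -0.07966453  1.17983604]
```

{"method": "move_arm", "body": {"rows": "0 1.2 2 -0.4 -0.3 0.5 1;0 1.2 2 0 0 0 1;0.08 1.2 2 0 0 0 1;0 0 2 0 0 0 1;0 0 0 0 0 0 1"}}

```text
time_s: 4.4
eef_pos: [0.482, -0.3958, 0.1191]
eef_rot: [-0.381, 0.918, -0.106, 0.04]
wrist_force: [0.4, -0.2, -0.3]
opening: 0.999
```

```bash
python3 g.py
python3 - <<'E'
from h import *
from bench import ctrl
c=ctrl.camera("wrist"); im=c["color"].copy()
p=proj(c,place(LEG,.5170,-.2509,-1.7954))
for a,b in((0,1),(2,3),(4,5),(6,7),(0,2),(1,3),(4,6),(5,7),(0,4),(1,5),(2,6),(3,7)):
    cv2.line(im,tuple(map(int,p[a])),tuple(map(int,p[b])),(0,255,0),1)
cv2.imwrite("pics/w1.png",im)
E
```

```text
(array([ 0.21, -0.13,  7.35]), array([-0.06,  0.17, -0.35])) 4.4 [-1.07  0.78  1.32  0.49  1.68 -0.95] 0.9991789254100479 [ 0.40476453 -0.22511641 -0.32129553]
```

View pics/w1.png

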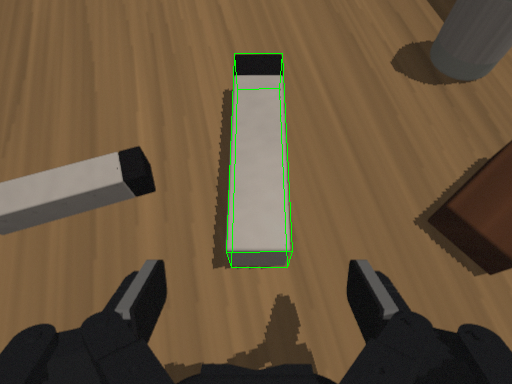

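{"method": "move_arm", "body": {"rows": "0.1 0 2 0 0 -0.3 1;0.1 -0.1 2 0 0 0 1;0 0 2 0 0 0 1;0 0 1.35 0 0 0 1;0 0 0 0 0 0 1;0 0 0 0 0 0 0;0 0 0 0 0 0 0;0 0 0 0 0 0 0;0 0 0 0 0 0 0;0 0 0 0 0 0 0;0 0 0 0 0 0 0"}}

```text
time_s: 5.55
eef_pos: [0.4962, -0.3487, 0.0714]
eef_rot: [-0.378, 0.919, -0.103, 0.044]
wrist_force: [-1.2, -4.0, 5.6]
opening: 0.457
```

```bash
python3 g.py
python3 - <<'E'
from h import *
from bench import ctrl
for n in("wrist","scene"):
    c=ctrl.camera(n); im=c["color"]
    if n=="scene": im=cv2.resize(im[100:300,80:300],None,fx=3,fy=3)
    cv2.imwrite(f"pics/{n}2.png",im)
E
```

```text
(array([-0.15, -0.04,  0.51]), array([ 0.25, -0.1 ,  0.09])) 5.55 [-1.02  0.8   1.4   0.52  1.56 -0.97] 0.45679450822196666 [-1.24765406 -3.97388694  5.5837497 ]
```

View pics/wrist2.png

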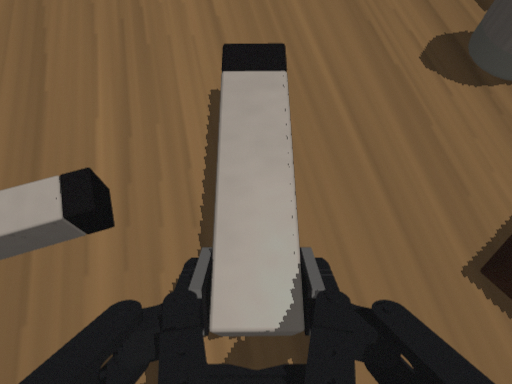

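View pics/scene2.png

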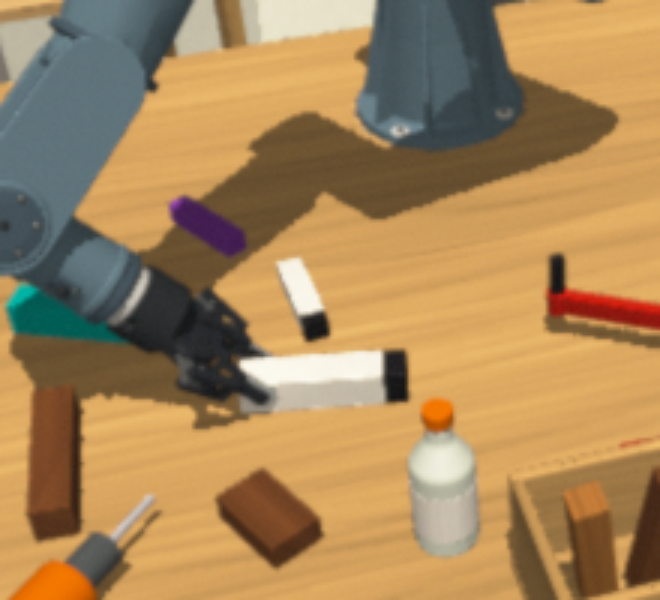

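```bash
cat > t.py <<'E'
from h import *
from bench import ctrl
o=ctrl.get_obs(); q=o["eef_rot"]; R0=R.from_quat([q[1],q[2],q[3],q[0]]); p=o["eef_pos"]
h=np.array([np.cos(-1.7954),np.sin(-1.7954),0]); perp=np.array([-h[1],h[0],0])
c=np.array([.517,-.2509,0]); pp=p+.0539*R0.apply([0,0,1])
lat=(pp-c)@perp; print("lateral",lat,"along",(pp-c)@h,"z",pp[2])
c=c+lat*perp
E=c-.085*h
r=R0.inv().apply(p-E); print("TCP-E tool",r*100)
for a in(6,):
    dR=R.from_rotvec([-a,0,0],degrees=True); print("row shift cm",(dR.apply(r)-r)*100)
print("up in tool",R0.inv().apply([0,0,1]))
# leg in tool
Lr=np.column_stack([h,perp,[0,0,1]])
import pickle; pickle.dump((R0.inv().apply(c-p),(R0.inv()*R.from_matrix(Lr)).as_matrix()),open("leg_in_tool.pkl","wb"))
E
python3 t.py
```

```text
lateral 0.001612757953613897 along 0.062074065635870895 z 0.033130811257530354
TCP-E tool [ 1.08843088e-02  8.11234151e+00 -1.80972464e+01]
row shift cm [-1.35525272e-18 -1.93611761e+00 -7.48831983e-01]
up in tool [ 0.0024151  -0.70402369 -0.71017238]
```

{"method": "move_arm", "body": {"rows": "0 -0.2 -0.3 0 0 0 0;0 -1.94 -0.75 -6 0 0 0;0 -1.94 -0.75 -6 0 0 0;0 -1.94 -0.75 -6 0 0 0;0 0 0 0 0 0 0"}}

```text
time_s: 6.15
eef_pos: [0.5046, -0.3163, 0.1309]
eef_rot: [-0.228, 0.967, -0.107, 0.028]
wrist_force: [0.3, -0.2, -1.7]
opening: 0.46
```

```bash
cat > s.py <<'E'
from h import *
from bench import ctrl
import pickle,sys
o=ctrl.get_obs(); q=o["eef_rot"]; R0=R.from_quat([q[1],q[2],q[3],q[0]]); p=o["eef_pos"]
t,L=pickle.load(open("leg_in_tool.pkl","rb")); LR=R0.as_matrix()@L; c=p+R0.apply(t)
w=lambda v:c+LR@np.array(v)
print("t",o["time_s"],"foot",w([-.085,0,.02]).round(4),"edge z",w([-.085,0,0])[2].round(4),w([-.085,0,.04])[2].round(4),"xaxis",LR[:,0].round(4),"F",o["wrist_force"].round(1),"op",round(o["opening"],3),"q",o["q"].round(2))
for n in sys.argv[1:]:
    cam=ctrl.camera(n); im=cam["color"].copy(); S=4 if n!="wrist" else 1
    im=cv2.resize(im,None,fx=S,fy=S,interpolation=cv2.INTER_CUBIC)
    pr=((proj(cam,LEG@LR.T+c)+.5)*S).astype(int)
    for a,b in((0,1),(2,3),(4,5),(6,7),(0,2),(1,3),(4,6),(5,7),(0,4),(1,5),(2,6),(3,7)):
        cv2.line(im,tuple(map(int,pr[a])),tuple(map(int,pr[b])),(0,255,0),1)
    for B in COR:
        pb=((proj(cam,place(B,.5488,.1775,-.333))+.5)*S).astype(int); cv2.polylines(im,[cv2.convexHull(pb)],True,(0,255,255),1)
    if S>1:
        m=pr.mean(0).astype(int); x0=max(0,m[0]-300); y0=max(0,m[1]-280); im=im[y0:y0+560,x0:x0+700]
    cv2.imwrite(f"pics/{n}_{o['time_s']:.2f}.png",im); print(f"pics/{n}_{o['time_s']:.2f}.png")
E
python3 s.py scene
```

```text
t 6.15 foot [ 0.5401 -0.1605  0.0244] edge z 0.0054 0.0434 xaxis [-0.2097 -0.9268  0.3117] F [ 0.3 -0.2 -1.7] op 0.46 q [-0.91  0.55  1.55  0.37  1.36 -0.83]
pics/scene_6.15.png
```

View pics/scene_6.15.png

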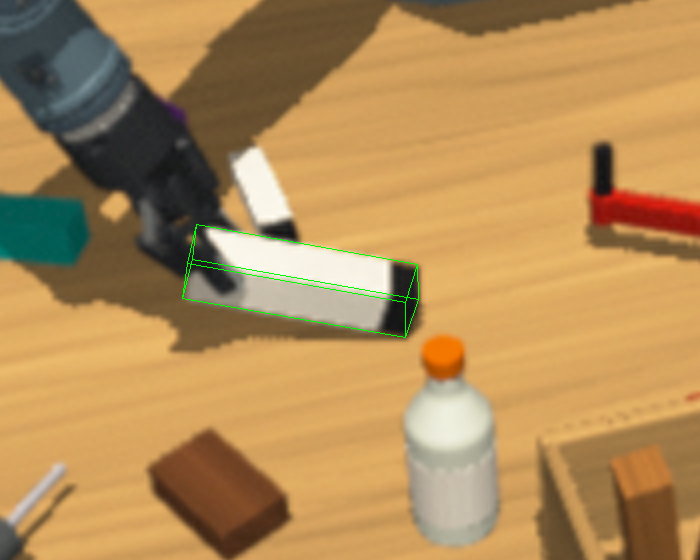

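{"method": "move_arm", "body": {"rows": "0 -1.94 -0.75 -6 0 0 0;0 -1.94 -0.75 -6 0 0 0;0 -1.94 -0.75 -6 0 0 0;0 -1.94 -0.75 -6 0 0 0;0 -1.94 -0.75 -6 0 0 0;0 -1.94 -0.75 -6 0 0 0;0 -1.94 -0.75 -6 0 0 0;0 -1.94 -0.75 -6 0 0 0;0 -1.94 -0.75 -6 0 0 0;0 -1.94 -0.75 -6 0 0 0;0 -1.94 -0.75 -6 0 0 0;0 0 0 0 0 0 0"}}

```text
time_s: 7.4
eef_pos: [0.549, -0.1153, 0.193]
eef_rot: [0.335, 0.936, -0.103, -0.039]
wrist_force: [-0.7, -0.3, 5.9]
opening: 0.459
```

```bash
python3 s.py scene
```

```text
t 7.4 foot [ 0.5413 -0.1468  0.0038] edge z 0.0018 0.0058 xaxis [-0.0189 -0.0994  0.9949] F [-0.7 -0.3  5.9] op 0.459 q [-0.14  0.4   1.7  -0.74  1.22  0.41]
pics/scene_7.40.png
```

```bash
cat > pl.py <<'E'
from h import *
from bench import ctrl
import pickle,sys
CX,CY,TH=.5488,.1775,-.333
def legpose(cx,cy,z,yawoff=0):
    ph=TH-np.pi/2+yawoff; h=np.array([np.cos(ph),np.sin(ph),0]); perp=np.array([-h[1],h[0],0])
    LR=np.column_stack([[0,0,1],perp,-h])
    f=place(np.array([[cx,cy,0]]),CX,CY,TH)[0]+[0,0,z]
    # foot = c + LR@[-.085,0,.02]
    return f-LR@np.array([-.085,0,.02]),LR
def need(cx,cy,z,yawoff=0):
    t,L=pickle.load(open("leg_in_tool.pkl","rb")); c,LR=legpose(cx,cy,z,yawoff)
    Rt=LR@L.T; pos=c-Rt@t
    o=ctrl.get_obs(); return delta(o,pos,Rt),pos,Rt
if __name__=="__main__":
    pts=[[float(x) for x in a.split(",")] for a in sys.argv[1:]]
    o=ctrl.get_obs(); q=o["eef_rot"]; R0=R.from_quat([q[1],q[2],q[3],q[0]]); p=o["eef_pos"]
    for a in pts:
        t,L=pickle.load(open("leg_in_tool.pkl","rb")); c,LR=legpose(a[0]/1000,a[1]/1000,a[2]/1000)
        Rt=LR@L.T; pos=c-Rt@t
        # shift assuming turn done first in place
        print(a,"shift(old axes)",(R0.inv().apply(pos-p)*100).round(2),"rot",(R0.inv()*R.from_matrix(Rt)).as_rotvec(degrees=True).round(2))
        R0=R.from_matrix(Rt); p=pos
E
python3 pl.py 99,-309,5 -55,-230,4 -55,-4,4
```

```text
[99.0, -309.0, 5.0] shift(old axes) [ 0.5  -1.71 -0.99] rot [-5.94 -4.02  4.72]
[-55.0, -230.0, 4.0] shift(old axes) [-15.38  -5.66  -5.57] rot [0. 0. 0.]
[-55.0, -4.0, 4.0] shift(old axes) [  0.05 -15.91 -16.05] rot [0. 0. 0.]
```

View pics/scene_7.40.png

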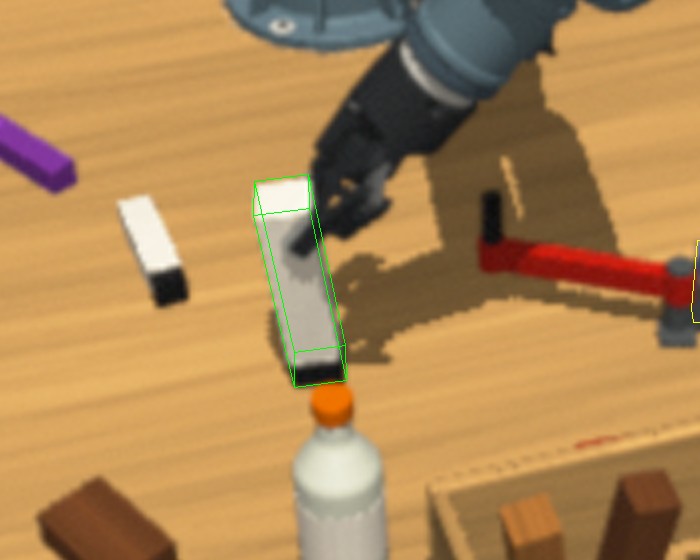

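{"method": "move_arm", "body": {"rows": "0.25 -0.85 -0.5 -3 -2 2.35 0;0.25 -0.85 -0.5 -3 -2 2.35 0;-1.92 -0.71 -0.7 0 0 0 0;-1.92 -0.71 -0.7 0 0 0 0;-1.92 -0.71 -0.7 0 0 0 0;-1.92 -0.71 -0.7 0 0 0 0;-1.92 -0.71 -0.7 0 0 0 0;-1.92 -0.71 -0.7 0 0 0 0;-1.92 -0.71 -0.7 0 0 0 0;-1.92 -0.71 -0.7 0 0 0 0;0 0 0 0 0 0 0"}}

```text
time_s: 8.55
eef_pos: [0.4369, 0.0274, 0.1888]
eef_rot: [0.379, 0.911, -0.152, -0.063]
wrist_force: [0.2, -0.2, -1.8]
opening: 0.461
```

```bash
python3 s.py scene top; python3 pl.py -55,-230,4 -55,-5,4
```

```text
t 8.55 foot [ 0.4205 -0.021   0.0037] edge z 0.0037 0.0037 xaxis [-1.7e-03 -8.0e-04  1.0e+00] F [ 0.2 -0.2 -1.8] op 0.461 q [ 0.15  0.33  1.85 -0.69  1.43  0.75]
pics/scene_8.55.png
pics/top_8.55.png
[-55.0, -230.0, 4.0] shift(old axes) [-0.07 -0.05 -0.  ] rot [-0.08 -0.14 -0.18]
[-55.0, -5.0, 4.0] shift(old axes) [  0.05 -15.84 -15.98] rot [0. 0. 0.]
```

View pics/scene_8.55.png

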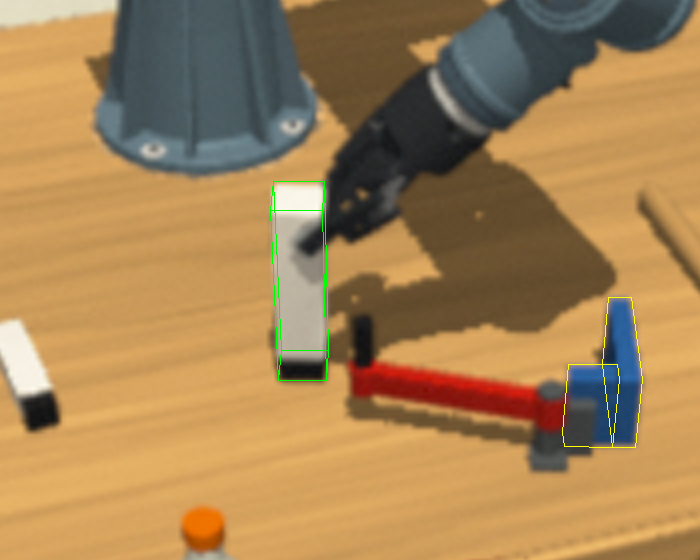

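View pics/top_8.55.png

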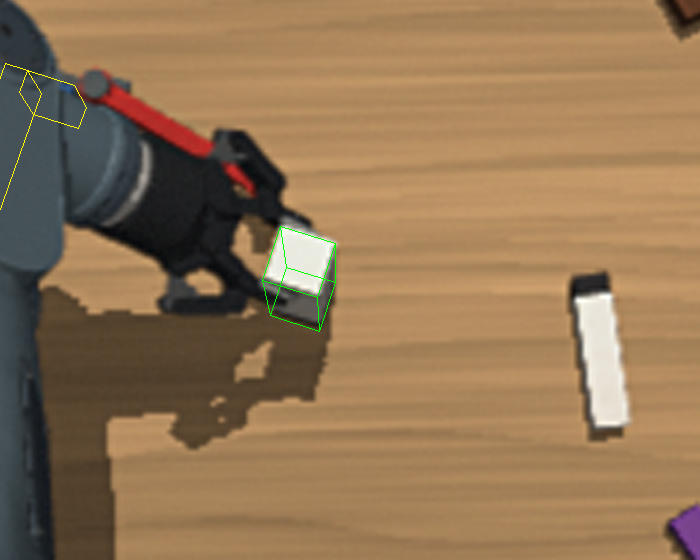

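{"method": "move_arm", "body": {"rows": "-0.06 -1.6 -1.6 -0.1 -0.1 -0.2 0;0 -1.6 -1.6 0 0 0 0;0 -1.6 -1.6 0 0 0 0;0 -1.6 -1.6 0 0 0 0;0 -1.6 -1.6 0 0 0 0;0 -1.6 -1.6 0 0 0 0;0 -1.6 -1.6 0 0 0 0;0 -1.6 -1.6 0 0 0 0;0 -1.6 -1.6 0 0 0 0;0 -1.3 -1.3 0 0 0 0;0 0 0 0 0 0 0"}}

```text
time_s: 9.75
eef_pos: [0.5118, 0.2372, 0.1881]
eef_rot: [0.379, 0.911, -0.152, -0.062]
wrist_force: [-0.1, 0.1, -2.2]
opening: 0.458
```

```bash
python3 s.py scene top; python3 pl.py -55,-5,4 -10,-5,4 -3,-5,4
```

```text
t 9.75 foot [0.4954 0.1887 0.0031] edge z 0.003 0.0031 xaxis [-1.6e-03 -5.0e-04  1.0e+00] F [-0.1  0.1 -2.2] op 0.458 q [ 0.45  0.64  1.39 -0.54  1.71  0.87]
pics/scene_9.75.png
pics/top_9.75.png
[-55.0, -5.0, 4.0] shift(old axes) [-0.03 -0.21 -0.35] rot [ 0.05  0.   -0.04]
[-10.0, -5.0, 4.0] shift(old axes) [4.5  0.01 0.01] rot [0. 0. 0.]
[-3.0, -5.0, 4.0] shift(old axes) [0.7 0.  0. ] rot [0. 0. 0.]
```

View pics/scene_9.75.png

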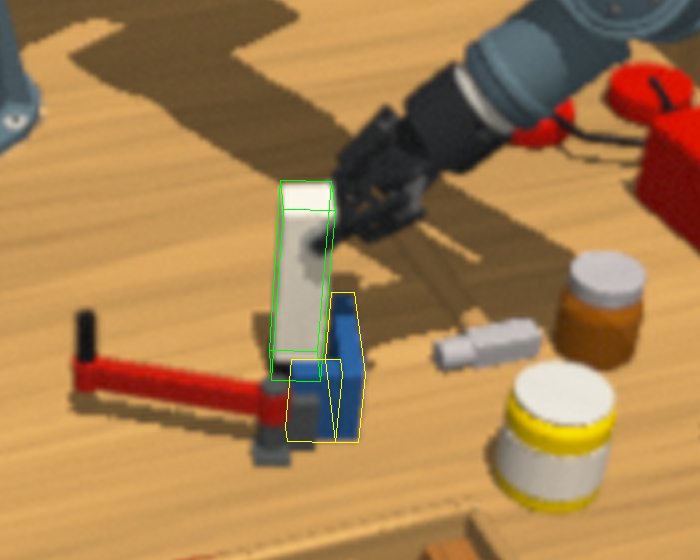

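View pics/top_9.75.png

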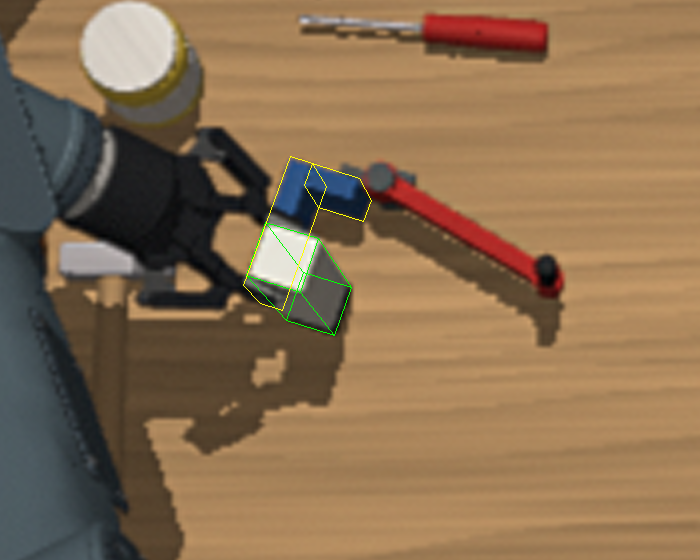

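{"method": "move_arm", "body": {"rows": "0.9 0 0 0 0 0 0;0.9 0 0 0 0 0 0;0.9 0 0 0 0 0 0;0.9 0 0 0 0 0 0;0.6 0 0 0 0 0 0;0.3 0 0 0 0 0 0;0.2 0 0 0 0 0 0;0 0 0 0 0 0 0"}}

```text
time_s: 10.65
eef_pos: [0.5551, 0.2207, 0.1884]
eef_rot: [0.38, 0.91, -0.152, -0.063]
wrist_force: [-0.2, 0.6, -1.5]
opening: 0.457
```

```bash
python3 s.py; python3 pl.py 0,0,0
```

```text
t 10.65 foot [0.5384 0.172  0.0034] edge z 0.0035 0.0034 xaxis [-4.e-04  5.e-04  1.e+00] F [-0.2  0.6 -1.5] op 0.457 q [ 0.4   0.69  1.3  -0.56  1.71  0.81]
[0.0, 0.0, 0.0] shift(old axes) [ 0.81 -0.84 -0.36] rot [ 0.02 -0.01 -0.03]
```

{"method": "move_arm", "body": {"rows": "0.2 0 0 0 0 0 0;0.2 0 0 0 0 0 0;0.2 0 0 0 0 0 0;0.1 0 0 0 0 0 0;0 0 0 0 0 0 0"}}

```text
time_s: 11.15
eef_pos: [0.5617, 0.2185, 0.1885]
eef_rot: [0.38, 0.91, -0.152, -0.063]
wrist_force: [-0.2, 0.0, -2.3]
opening: 0.455
```

{"method": "move_arm", "body": {"rows": "0.1 0 0 0 0 0 0;0.1 0 0 0 0 0 0;0 0 0 0 0 0 0"}}

```text
time_s: 11.45
eef_pos: [0.5623, 0.2183, 0.1885]
eef_rot: [0.38, 0.91, -0.152, -0.065]
wrist_force: [-6.4, 2.4, 1.2]
opening: 0.453
```

```bash
python3 s.py top scene; python3 pl.py 0,0,0
```

```text
t 11.45 foot [0.545  0.1696 0.0036] edge z 0.0036 0.0036 xaxis [2.9e-03 5.0e-04 1.0e+00] F [-6.4  2.4  1.2] op 0.453 q [ 0.39  0.7   1.28 -0.57  1.72  0.8 ]
pics/top_11.45.png
pics/scene_11.45.png
[0.0, 0.0, 0.0] shift(old axes) [ 0.05 -0.84 -0.35] rot [0.08 0.14 0.06]
```

{"method": "move_arm", "body": {"rows": "-0.1 -0.14 -0.14 0 0 0 0;0 -0.14 -0.14 0 0 0 0;0 -0.14 -0.14 0 0 0 0;0 -0.07 -0.07 0 0 0 0;0 0 0 0 0 0 0"}}

```text
time_s: 12.05
eef_pos: [0.5642, 0.2247, 0.188]
eef_rot: [0.38, 0.91, -0.152, -0.064]
wrist_force: [-5.9, -0.8, -1.6]
opening: 0.458
```

{"method": "move_arm", "body": {"rows": "0 -0.07 -0.07 0 0 0 0;0 -0.07 -0.07 0 0 0 0;0 0 0 0 0 0 0"}}

```text
time_s: 12.35
eef_pos: [0.5648, 0.2265, 0.188]
eef_rot: [0.38, 0.91, -0.152, -0.064]
wrist_force: [-5.5, -1.2, -1.1]
opening: 0.455
```

```bash
python3 s.py; python3 pl.py 0,0,0
```

```text
t 12.35 foot [0.5477 0.1777 0.003 ] edge z 0.0031 0.003 xaxis [0.0019 0.0013 1.    ] F [-5.5 -1.2 -1.1] op 0.455 q [ 0.4   0.72  1.26 -0.56  1.73  0.81]
[0.0, 0.0, 0.0] shift(old axes) [ 0.08 -0.2   0.22] rot [0.11 0.09 0.02]
```

{"method": "move_arm", "body": {"rows": "0 -0.07 -0.07 0 0 0 0;0 -0.07 -0.07 0 0 0 0;0 0 0 0 0 0 0"}}

```text
time_s: 12.65
eef_pos: [0.5652, 0.2275, 0.1879]
eef_rot: [0.381, 0.91, -0.152, -0.065]
wrist_force: [-5.8, -3.9, -1.0]
opening: 0.456
```

```bash
python3 s.py top scene; python3 pl.py 0,0,0
```

```text
t 12.65 foot [0.5478 0.1783 0.0031] edge z 0.0032 0.003 xaxis [0.0032 0.0036 1.    ] F [-5.8 -3.9 -1. ] op 0.456 q [ 0.4   0.72  1.26 -0.57  1.73  0.81]
pics/top_12.65.png
pics/scene_12.65.png
[0.0, 0.0, 0.0] shift(old axes) [ 0.07 -0.12  0.29] rot [0.24 0.13 0.02]
```

{"method": "move_arm", "body": {"rows": "-0.05 0 0 0 0 0 0;0 -0.1 0.1 0 0 0 0;0 -0.1 0.1 0 0 0 0;0 -0.05 0.05 0 0 0 0;0 0 0 0 0 0 0"}}

```text
time_s: 13.25
eef_pos: [0.5651, 0.2276, 0.1869]
eef_rot: [0.382, 0.909, -0.153, -0.064]
wrist_force: [-9.0, -3.5, 9.9]
opening: 0.46
```

```bash
python3 s.py top scene; python3 pl.py 0,0,0
```

```text
t 13.25 foot [0.548  0.1781 0.0021] edge z 0.0023 0.002 xaxis [0.0016 0.0052 1.    ] F [-9.  -3.5  9.9] op 0.46 q [ 0.4   0.72  1.26 -0.57  1.73  0.81]
pics/top_13.25.png
pics/scene_13.25.png
[0.0, 0.0, 0.0] shift(old axes) [ 0.09 -0.04  0.22] rot [ 0.31  0.07 -0.09]
```

View pics/scene_13.25.png

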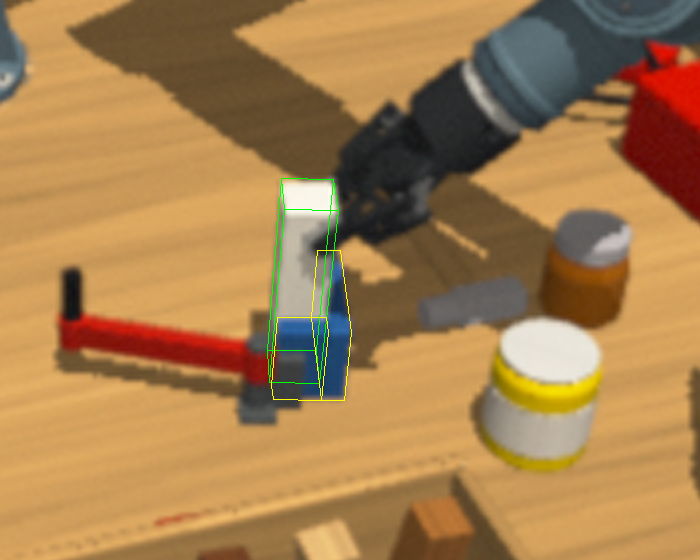

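View pics/top_13.25.png

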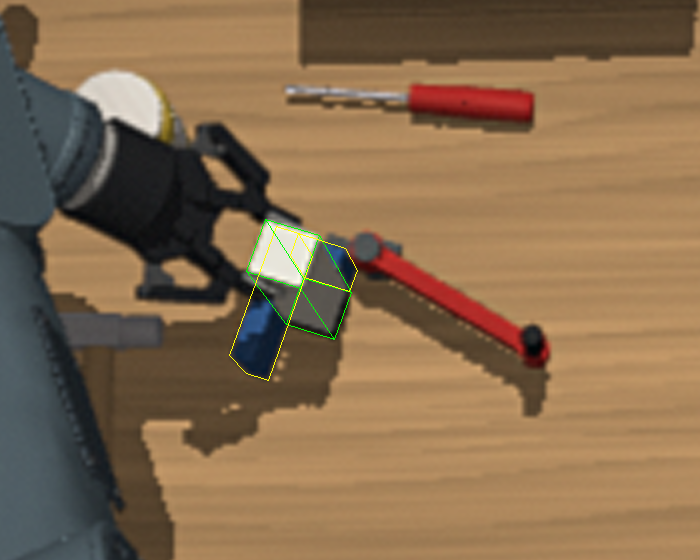

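{"method": "move_arm", "body": {"rows": "-0.05 0.05 -0.05 0 0 0 0;0 0 0 0 0 0 0;0 0 0 0 0 0 0.6;0 0 0 0 0 0 0.6;0 0 0 0 0 0 1;0 0 0 0 0 0 1;0 0 0 0 0 0 1;0 0 0 0 0 0 1"}}

```text
time_s: 14.15
eef_pos: [0.5653, 0.2289, 0.1857]
eef_rot: [0.38, 0.91, -0.152, -0.063]
wrist_force: [-0.3, 0.3, 0.1]
opening: 1.0
```

```bash
python3 s.py top scene
```

```text
t 14.15 foot [0.5487 0.1802 0.0006] edge z 0.0006 0.0006 xaxis [-8.e-04  4.e-04  1.e+00] F [-0.3  0.3  0.1] op 1.0 q [ 0.4   0.72  1.26 -0.56  1.73  0.81]
pics/top_14.15.png
pics/scene_14.15.png
```

{"method": "move_arm", "body": {"rows": "0 0 -1 0 0 0 1;0 0 -1.5 0 0 0 1;0 0 -2 0 0 0 1;0 0 -2.5 0 0 0 1;0 0 -2.5 0 0 0 1;0 0 -2.5 0 0 0 1;0 0 0 0 0 0 1"}}

```text
time_s: 14.95
eef_pos: [0.5938, 0.312, 0.2736]
eef_rot: [0.378, 0.911, -0.152, -0.06]
wrist_force: [0.4, -0.6, 0.0]
opening: 1.002
```

```bash
cat > v.py <<'E'
from h import *
from bench import ctrl
from pl import legpose
o=ctrl.get_obs(); print(o["time_s"],o["eef_pos"].round(3),o["q"].round(2))
c0,LR=legpose(0,0,0)
for n in("scene","top","wrist"):
    c=ctrl.camera(n); S=4 if n!="wrist" else 1
    im=cv2.resize(c["color"],None,fx=S,fy=S,interpolation=cv2.INTER_CUBIC)
    pr=((proj(c,LEG@LR.T+c0)+.5)*S).astype(int)
    cv2.polylines(im,[cv2.convexHull(pr)],True,(0,255,0),1)
    if S>1:
        m=pr.mean(0).astype(int); x0=max(0,m[0]-330); y0=max(0,m[1]-280); im=im[y0:y0+560,x0:x0+700]
    cv2.imwrite(f"pics/v_{n}_{o['time_s']:.2f}.png",im)
print(f"pics/v_*_{o['time_s']:.2f}.png")
E
python3 v.py
```

```text
14.95 [0.594 0.312 0.274] [ 0.49  0.78  0.98 -0.55  1.95  0.76]
pics/v_*_14.95.png
```

View pics/v_scene_14.95.png

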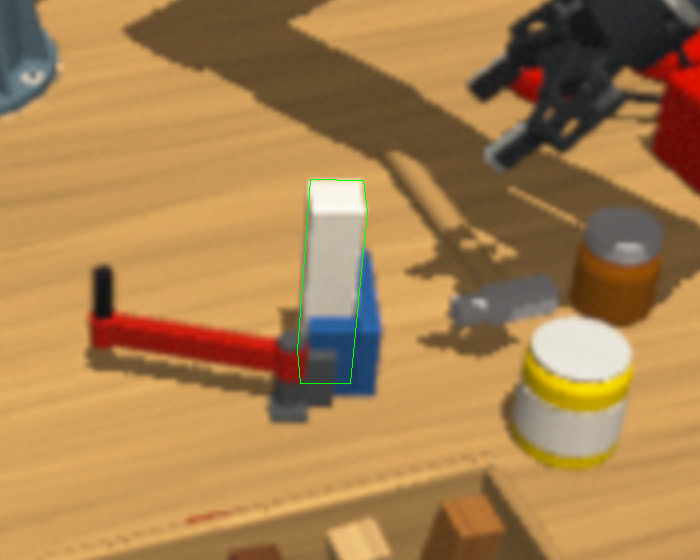

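View pics/v_top_14.95.png

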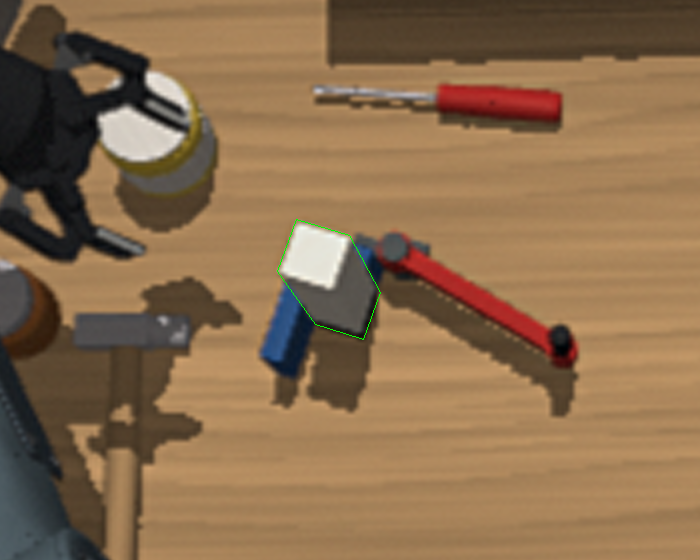

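View pics/v_wrist_14.95.png

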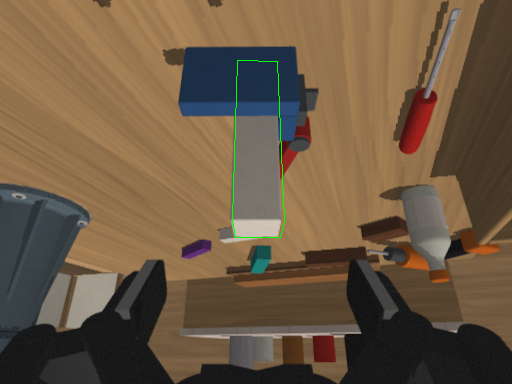

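Run:
```python
from h import *
from bench import ctrl
from pl import CX,CY,TH
from scipy.optimize import minimize
cs={n:ctrl.camera(n) for n in("top","scene")}
hinge=place(np.array([[.045,-.032,0]]),CX,CY,TH)[0]; print("hinge",hinge)
an=np.linspace(0,2*np.pi,24,endpoint=False)
def cyl(x,y): return [np.array([[x+.009*np.cos(a),y+.009*np.sin(a),z] for a in an for z in(.060,.105)])]
items=[]
for n,b in(("top",(222,172,246,198)),("scene",(252,175,275,200))):
    c=cs[n]; hsv=cv2.cvtColor(c["color"],cv2.COLOR_BGR2HSV); m=np.zeros((384,512),np.float32)
    x0,y0,x1,y1=b; sub=((hsv[...,2]<70)).astype(np.uint8)[y0:y1,x0:x1]
    k,l,s,ce=cv2.connectedComponentsWithStats(sub); i=1+s[1:,4].argmax(); m[y0:y1,x0:x1]=l==i; print(n,s[i],ce[i]+[x0,y0])
    items.append((c,m,np.ones_like(m)))
for it in ([items[0]],[items[1]],items):
    r,f=fit(it,(.497,-.0007),lambda p:cyl(*p),(.006,.006))
    d=r-hinge[:2]; g=(np.arctan2(d[1],d[0])-(TH+np.pi))%(2*np.pi)
    print(r,f,"dist",np.hypot(*d),"g",g)
```

```text
hinge [0.58086782 0.1325483  0.        ]
top [12 12  5 11 42] [236.35714286 188.83333333]
scene [12 10  4 13 48] [265.47916667 191.25      ]
[0.49627237 0.00639987] 0.4543651044368744 dist 0.15188751321407856 g 1.3130739279691586
[0.49665119 0.0056716 ] 0.727430522441864 dist 0.1522830837346807 g 1.3178035495558653
[0.49625079 0.00638122] 1.193204402923584 dist 0.15191502956430927 g 1.3130242879555727
```

```bash
cat > gt.py <<'E'
from h import *
from bench import ctrl
import sys
CX,CY,TH=.5488,.1775,-.333
H=np.array([.5809,.1325])
def gp(g,z,rad=.151):
    a=TH+np.pi+g; return np.array([H[0]+rad*np.cos(a),H[1]+rad*np.sin(a),z]),tgt(TH+g-np.pi,0,1)
if __name__=="__main__":
    o=ctrl.get_obs(); print(o["time_s"],o["eef_pos"].round(4),o["wrist_force"].round(1),o["q"].round(2))
    for a in sys.argv[1:]:
        g,z=map(float,a.split(",")); p,Rt=gp(g,z); print(a,p.round(4),*delta(o,p,Rt))
        Rr=R.from_matrix(Rt); o=dict(o,eef_pos=p,eef_rot=np.roll(Rr.as_quat(),1))
E
python3 gt.py 1.313,.30 1.313,.145
python3 - <<'E'
from h import *
from bench import ctrl
o=ctrl.get_obs(); q=o["eef_rot"]; R0=R.from_quat([q[1],q[2],q[3],q[0]])
print(R0.inv().apply([-.15,-.04,.06])*100, R0.inv().apply([0.06,-.265,-.03])*100)
Rt=tgt(-.333+1.313-np.pi,0,1); print(R.from_matrix(Rt).inv().apply([.05,-.265,-.03]),wrist(Rt,.1,1.8))
E
```

```text
15.2 [0.5923 0.3086 0.2687] [-0.   0.5 -0.1] [ 0.48  0.78  0.99 -0.55  1.95  0.76]
1.313,.30 [0.4968 0.0071 0.3   ] [ 0.77 24.44 20.3 ] [45.12 -5.83 14.1 ]
1.313,.145 [0.4968 0.0071 0.145 ] [ 0.   0.  15.5] [0. 0. 0.]
[-12.88885076  10.34627394   1.95758566] [14.29660093 14.10835417 18.54215587]
[0.18913584 0.19223068 0.03      ] [0.   1.34 0.69]
```

{"method": "move_arm", "body": {"rows": "-2.2 0 -1.5 0 0 0 0.6;-2.2 1.5 0.4 0 0 0 0.6;-2.2 2 0.5 0 0 0 0.6;-2.2 2 0.5 0 0 0 0.6;-2.2 2 0.5 0 0 0 0.6;-2 1.5 0.2 0 0 0 0.6;0 0 0 7.5 -1 2.35 0.6;0 0 0 7.5 -1 2.35 0.6;0 0 0 7.5 -1 2.35 0.6;0 0 0 7.5 -1 2.35 0.6;0 0 0 7.5 -1 2.35 0.6;0 0 0 7.5 -1 2.35 0.6;0 0 0 0 0 0 0.6"}}

```text
time_s: 16.5
eef_pos: [0.4465, 0.2865, 0.3302]
eef_rot: [-0.001, 0.956, -0.293, -0.0]
wrist_force: [0.8, 0.4, 0.8]
opening: 0.596
```

```bash
python3 gt.py 1.313,.25 1.313,.145
```

```text
16.5 [0.4465 0.2865 0.3302] [0.8 0.4 0.8] [0.35 0.06 1.69 0.   1.39 0.94]
1.313,.25 [0.4968 0.0071 0.25  ] [19.81 20.36  7.96] [-0.09  0.08 -0.17]
1.313,.145 [0.4968 0.0071 0.145 ] [ 0.   0.  10.5] [0. 0. 0.]
```

{"method": "move_arm", "body": {"rows": "1.98 2.04 0.8 0 0 0 0.6;1.98 2.04 0.8 0 0 0 0.6;1.98 2.04 0.8 0 0 0 0.6;1.98 2.04 0.8 0 0 0 0.6;1.98 2.04 0.8 0 0 0 0.6;1.98 2.04 0.8 0 0 0 0.6;1.98 2.04 0.8 0 0 0 0.6;1.98 2.04 0.8 0 0 0 0.6;1.98 2.04 0.8 0 0 0 0.6;1.98 2.04 0.8 0 0 0 0.6;0 0 0 0 0 0 0.6"}}

```text
time_s: 17.6
eef_pos: [0.4981, 0.0058, 0.2481]
eef_rot: [0.002, 0.956, -0.292, -0.003]
wrist_force: [0.6, 0.2, 0.2]
opening: 0.596
```

```bash
python3 gt.py 1.313,.25 1.313,.145;python3 v.py
```

```text
17.6 [0.4981 0.0058 0.2481] [0.6 0.2 0.2] [-0.23  0.07  1.85 -0.    1.23  0.37]
1.313,.25 [0.4968 0.0071 0.25  ] [-0.18 -0.03 -0.18] [ 0.26  0.26 -0.11]
1.313,.145 [0.4968 0.0071 0.145 ] [ 0.   0.  10.5] [0. 0. 0.]
17.6 [0.498 0.006 0.248] [-0.23  0.07  1.85 -0.    1.23  0.37]
pics/v_*_17.60.png
```

View pics/v_wrist_17.60.png

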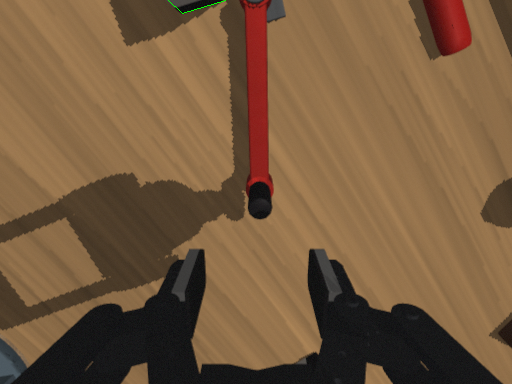

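View pics/v_scene_17.60.png

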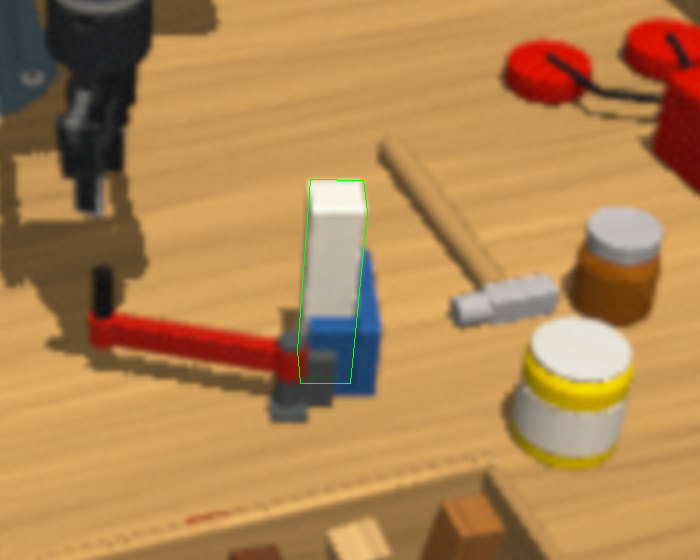

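{"method": "move_arm", "body": {"rows": "-0.18 0 2 0.2 0.2 0 0.6;0 0 2 0 0 0 0.6;0 0 2 0 0 0 0.6;0 0 2 0 0 0 0.6;0 0 2.2 0 0 0 0.6;0 0 0 0 0 0 0.3;0 0 0 0 0 0 0.3;0 0 0 0 0 0 0.3"}}

```text
time_s: 18.55
eef_pos: [0.4981, 0.0096, 0.1489]
eef_rot: [-0.001, 0.957, -0.291, 0.003]
wrist_force: [0.7, 0.4, 0.0]
opening: 0.302
```

```bash
python3 gt.py 1.313,.145 1.2,.145;python3 v.py
```

```text
18.55 [0.4981 0.0096 0.1489] [0.7 0.4 0. ] [-0.22  0.21  1.92  0.    1.    0.37]
1.313,.145 [0.4968 0.0071 0.145 ] [0.03 0.28 0.39] [-0.23 -0.24  0.03]
1.2,.145 [0.4832 0.0174 0.145 ] [-1.7 -0.1  0. ] [0.   0.   6.47]
18.55 [0.498 0.01  0.149] [-0.22  0.21  1.92  0.    1.    0.37]
pics/v_*_18.55.png
```

View pics/v_wrist_18.55.png

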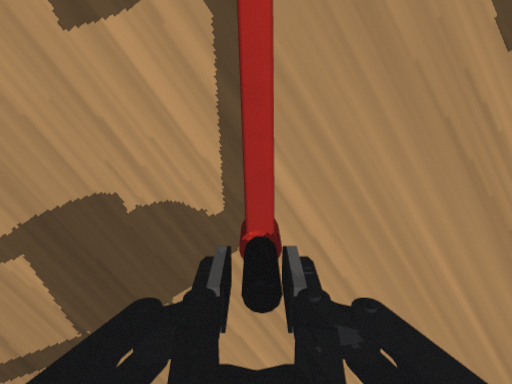

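{"method": "move_arm", "body": {"rows": "0 0.25 0.3 0 0 0 0.3;-1.16 -0.05 0 0 0 4.4 0.3;-1.16 -0.05 0 0 0 4.4 0.3;-1.16 -0.05 0 0 0 4.4 0.3;-1.16 -0.05 0 0 0 4.4 0.3;0 0 0 0 0 0 0.3"}}

```text
time_s: 19.3
eef_pos: [0.461, 0.0392, 0.1443]
eef_rot: [-0.001, 0.901, -0.434, 0.001]
wrist_force: [0.2, -0.1, -0.8]
opening: 0.297
```

```bash
python3 gt.py 1.01,.145 0.6,.145;python3 v.py
```

```text
19.3 [0.461  0.0392 0.1443] [ 0.2 -0.1 -0.8] [-0.17  0.15  2.01  0.    0.98  0.72]
1.01,.145 [0.4632 0.0379 0.145 ] [ 0.24 -0.09 -0.07] [-0.2  -0.03 -0.26]
0.6,.145 [0.4353 0.0927 0.145 ] [-6.02 -1.25  0.  ] [ 0.    0.   23.49]
19.3 [0.461 0.039 0.144] [-0.17  0.15  2.01  0.    0.98  0.72]
pics/v_*_19.30.png
```

{"method": "move_arm", "body": {"rows": "-1.16 -0.05 0 0 0 4.4 0.3;-1.16 -0.05 0 0 0 4.4 0.3;-1.16 -0.05 0 0 0 4.4 0.3;-1.16 -0.05 0 0 0 4.4 0.3;-1.16 -0.05 0 0 0 4.4 0.3;-1.16 -0.05 0 0 0 4.4 0.3;-1.16 -0.05 0 0 0 4.4 0.3;-1.16 -0.05 0 0 0 4.4 0.3;-1.16 -0.05 0 0 0 4.4 0.3;-1.16 -0.05 0 0 0 4.4 0.3;0 0 0 0 0 0 0.3"}}

```text
time_s: 20.55
eef_pos: [0.4309, 0.1479, 0.1446]
eef_rot: [0.002, -0.673, 0.74, -0.001]
wrist_force: [-1.3, -0.5, 0.9]
opening: 0.304
```

```bash
python3 gt.py 0.235,.145 0.0,.145;python3 v.py
```

```text
20.55 [0.4309 0.1479 0.1446] [-1.3 -0.5  0.9] [0.07 0.13 2.03 0.   0.98 1.73]
0.235,.145 [0.4306 0.1473 0.145 ] [ 0.06  0.02 -0.04] [-0.25  0.12  0.22]
0.0,.145 [0.4382 0.1819 0.145 ] [-3.52 -0.42  0.  ] [ 0.    0.   13.46]
20.55 [0.431 0.148 0.145] [0.07 0.13 2.03 0.   0.98 1.73]
pics/v_*_20.55.png
```

{"method": "move_arm", "body": {"rows": "-1.16 -0.05 0 0 0 4.4 0.3;-1.16 -0.05 0 0 0 4.4 0.3;-1.16 -0.05 0 0 0 4.4 0.3;0 0 0 0 0 0 0.3"}}

```text
time_s: 21.1
eef_pos: [0.4382, 0.1815, 0.1447]
eef_rot: [0.002, -0.583, 0.812, -0.001]
wrist_force: [-0.9, 0.5, -1.3]
opening: 0.298
```

```bash
python3 gt.py 0.0,.145;python3 v.py
```

```text
21.1 [0.4382 0.1815 0.1447] [-0.9  0.5 -1.3] [0.14 0.17 1.98 0.   0.98 2.04]
0.0,.145 [0.4382 0.1819 0.145 ] [-0.04  0.02 -0.03] [-0.22  0.17  0.47]
21.1 [0.438 0.181 0.145] [0.14 0.17 1.98 0.   0.98 2.04]
pics/v_*_21.10.png
```

Now push the last few mm until the stop is felt.

{"method": "move_arm", "body": {"rows": "-0.2 0 0 0 0 0 0.3;-0.2 0 0 0 0 0 0.3;0 0 0 0 0 0 0.3"}}

```text
time_s: 21.55
eef_pos: [0.4389, 0.1847, 0.1445]
eef_rot: [0.002, -0.583, 0.812, -0.001]
wrist_force: [0.1, -3.2, -0.3]
opening: 0.3
```

{"method": "move_arm", "body": {"rows": "-0.1 0 0 0 0 0 0.3;-0.1 0 0 0 0 0 0.3;0 0 0 0 0 0 0.3"}}

```text
time_s: 21.85
eef_pos: [0.4391, 0.1853, 0.1444]
eef_rot: [-0.0, -0.583, 0.812, -0.002]
wrist_force: [-3.7, -12.0, 4.2]
opening: 0.304
```

```bash
python3 gt.py 0.0,.145;python3 v.py
```

```text
21.85 [0.4391 0.1853 0.1444] [ -3.7 -12.    4.2] [ 0.15  0.18  1.97 -0.    0.99  2.05]
0.0,.145 [0.4382 0.1819 0.145 ] [ 0.35 -0.02 -0.06] [-0.14 -0.12  0.47]
21.85 [0.439 0.185 0.144] [ 0.15  0.18  1.97 -0.    0.99  2.05]
pics/v_*_21.85.png
```

{"method": "move_arm", "body": {"rows": "0.2 0 0 0 0 0 0.3;0.2 0 0 0 0 0 0.3;0 0 -1 0 0 0 0.4;0 0 -2 0 0 0 0.4;0 0 -3 0 0 0 0.4;0 0 -3 0 0 0 0.4;0 0 -3 0 0 0 0.4;0 0 0 0 0 0 0.4"}}

```text
time_s: 22.8
eef_pos: [0.4403, 0.1838, 0.2699]
eef_rot: [0.006, -0.583, 0.812, -0.003]
wrist_force: [0.4, -0.9, 0.0]
opening: 0.404
```

{"method": "move_arm", "body": {"rows": "3 0 -2 0 0 0 0.4;3 0 -2 0 0 0 0.4;3 0 -1 0 0 0 0.4;3 0 0 0 0 0 0.4;3 0 0 0 0 0 0.4;3 0 0 0 0 0 0.4;3 0 0 0 0 0 0.4;0 0 0 0 0 0 0.4;0 0 0 0 0 0 0.4"}}

```text
time_s: 23.7
eef_pos: [0.3704, -0.0161, 0.314]
eef_rot: [0.002, -0.582, 0.813, -0.0]
wrist_force: [0.3, -0.5, 0.7]
opening: 0.4
```

```bash
python3 v.py; python3 gt.py 0,.2
python3 - <<'E'
from h import *
from gt import *
c=ctrl.camera("top"); S=6; im=cv2.resize(c["color"],None,fx=S,fy=S,interpolation=cv2.INTER_CUBIC)
for g in(0,.06,.12):
    L=np.array([gp(g,z,.150)[0] for z in(.06,.105)]); p=((proj(c,L)+.5)*S).astype(int)
    cv2.line(im,tuple(map(int,p[0])),tuple(map(int,p[1])),(0,255,0),1)
cv2.imwrite("pics/gate_end.png",im[150*S:230*S,130*S:240*S])
E
```

```text
23.7 [ 0.37  -0.016  0.314] [-0.37 -0.33  2.07  0.    1.41  1.53]
pics/v_*_23.70.png
23.85 [ 0.3706 -0.0151  0.314 ] [-0.5 -0.6 -0.3] [-0.37 -0.33  2.07  0.    1.41  1.53]
0,.2 [0.4382 0.1819 0.2   ] [-20.79  -0.09  11.46] [-0.18  0.18  0.47]
```

View pics/gate_end.png

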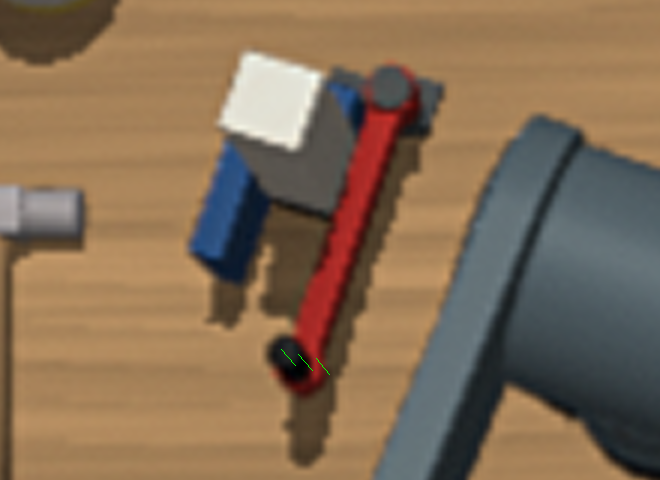

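View pics/v_scene_23.70.png

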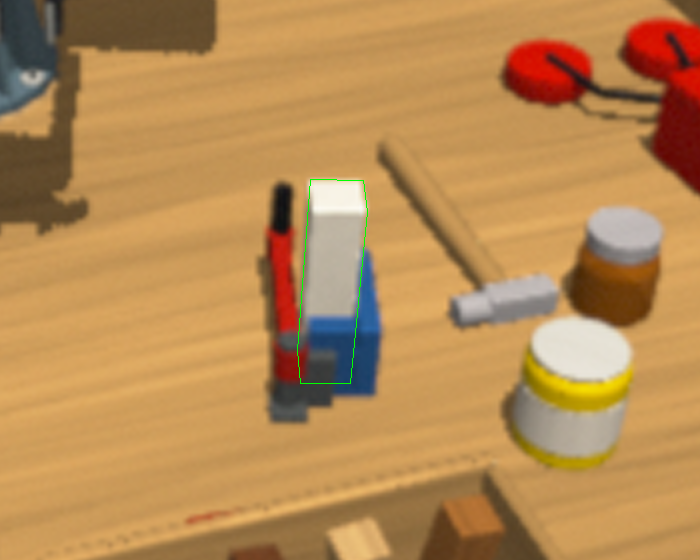

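View pics/v_top_23.70.png

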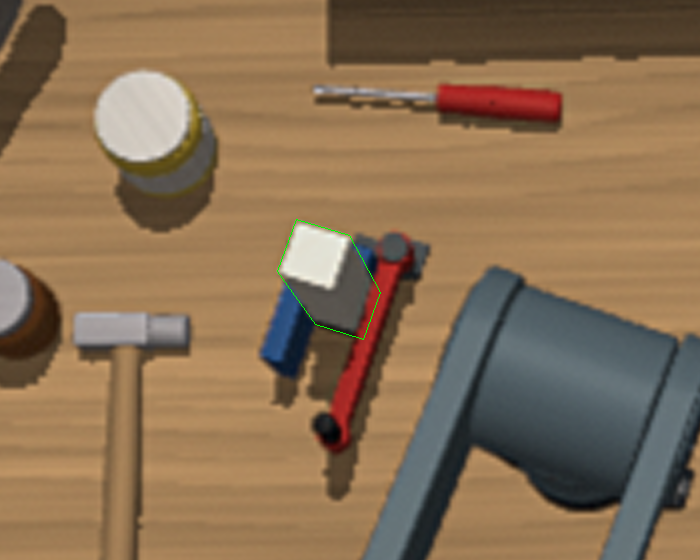

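The leg stands upright in the corner and overlaps the predicted seated outline. The gate is shut with its handle at top-crop pixel (328,428), the arm is clear, and the bystanders are where they were.

```bash
python3 -c "
from bench import ctrl
print(ctrl.hand_in())"
```

```text
the job is handed in; nothing more can be done
None
```

I stood the large white leg up on its black foot in the clamping corner, shut the red gate in front of it, let go and handed the job in at about 24 s. `hand_in` gave no verdict.

- **Tipping and moving:** I gripped the leg near its head and tipped it up about its foot edge. I then slid it to the corner with the foot about 3–5 mm above the bench; by the tool pose the foot centre peaked at about 24 mm, while tipping.
- **Seating:** I pushed it until I felt contact on the side fence (about 6–7 N), the back fence (about 6 N) and the bench (about 10 N), then released it. The gate was still open by about 1.3 rad then.
- **Gate:** I led the handle round its arc between loose fingers and pushed until the stop gave 12 N. I then backed off and lifted clear.

**Last checks:**
- The leg overlaps the predicted seated outline in the scene and top views to within about 1–2 mm and looks upright.
- The handle lies at the 0 rad mark in the top view.
- The wrist force was near zero, with the arm clear of everything.
- The bystanders near the corner look unmoved. I did not measure any bystander positions at the end, and the last views did not show the glue, offcut or walnut.

One reading disagreed: at bench contact the tool-based estimate put the foot about 2 mm up, which I put down to the leg sitting slightly differently in the grip.

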